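Knock a cast tile out of its mould

TASK

Draw the mould plate toward the front of the knockout stand until it rests against the front stop, then raise the knockout rod by its knob all the way, so that it pushes the tile up out of its pocket. Lift the tile out and set it down flat, rosette up, wholly on the plywood board beside the white tub (do not drop it and do not let it hit the tub), then push the rod fully down again, with the mould plate still at the front stop. Leave the tub, the red-lidded jar and the glue bottle where they stand.

Things in the scene. Friction and masses are not known exactly. Their poses are not given: they have to be found in the camera images.
- stand: Fixed knockout stand, grey with steel keeper strips, 230 x 112 mm, 90 mm high. Origin on the table under the rod's axis; +x runs along the rails away from the front stop, z up. Rails (x -72 to 158 mm) guide the mould plate, underside at z 56 mm, top at 84 mm. The keeper strips reach in to y +-37 mm and up to z 90.5 mm: fingers that work down on the plate must stay within y +-35 mm.
- front_stop (a point): Middle of the top edge of the stand's front stop, at (-62, 0, 80) mm in the stand's frame: the plate's front edge meets it there, and then the plate's hole is straight over the rod. A rear stop stands at x 152 mm.
- mould_plate: Loose aluminium mould plate, 124 (x) x 84 (y) x 28 mm, 0.5 to 0.8 kg, origin at the centre of its underside, axes as the stand's. Held down by the keeper strips, it slides easily on the waxed rails (friction 0.12; 0.6 on its top). At the start it stands 40 to 85 mm behind the front stop; at the stop its origin is at (0, 0, 56) mm in the stand's frame.
- pocket (a point): Centre of the mouth of the plate's pocket, in the middle of its top (28 mm above its origin). Square, 46 x 46 mm, 22 mm deep, with a 24 mm hole through its 6 mm floor. The bare plate top in front of and behind the pocket is 39 mm long each.
- tile: Loose grey cast concrete tile, low rosette on top, 44 x 44 x 22 mm, 0.06 to 0.13 kg, origin at the centre of its underside, z up, axes along its sides. It starts in the pocket, top flush, 1 mm free all round, underside 6 mm above the plate's. With the rod fully up 16 mm of it stand above the plate; grip it then on the two faces that look along the plate's x.
- knockout_rod (a joint): Height of the knockout rod, m: 0 fully down (its top 4 mm under the plate), 0.026 fully up. It slides stiffly (8 N friction, 2.5 N weight) and stays where it is left. The rod, 16 mm thick, stands on the stand's z axis; a low crossbar joins it to an upright handle post outside the rails at stand y +98 mm.
- rod_knob (a point): Centre of the black knob at the top of the handle post of the rod: round, 28 mm in diameter, 28 mm high, upright axis. Its centre is at (0, 98, 118) mm in the stand's frame when the rod is down, and rises with the rod; below it is a 12 mm post.
- board: Fixed plywood board, 189 (x) x 134 (y) x 12 mm, lying on the table, origin at the centre of its underside. The tile belongs on it. A half-open drawer of the cabinet to its left (+y) hangs 75 to 150 mm above the table and comes as near as its +y edge (world y 0.17 m), so keep the gripper right of that.
- white_tub: Loose small white tub, 54 mm in diameter, 37 mm high, standing on the board; origin at the centre of its underside. Bystander.
- jar_tesserae: Loose jar of tesserae with a red lid, 81 mm in diameter, 163 mm high, origin at the centre of its underside. Bystander.
- glue_bottle: Loose glue bottle with a blue cap, 49 x 63 mm, 140 mm high, origin at the centre of its underside. Bystander.
Things that resemble listed ones, but are neither listed nor needed, are in the scene too. Leave any orange or turquoise look-alike of the tile alone.

How it is judged:
By the outcome, as a careful person would: the job done as asked, in the order asked, and still so for the second after the job is handed in, with the robot touching nothing.
It also fails if it takes over 72 s, if anything falls off the work surface, if the arm or the gripper's body presses on something with over 40 N, if the wrist force passes 120 N, or if a joint passes its speed limit or range.

ROBOT

A 6-joint arm with a two-finger parallel gripper is mounted at the origin on the work surface; the furniture and walls round the work are solid. World frame = base frame: x ahead of the robot, y to its left, z up, the work surface at z = 0. Lengths are in m, angles in rad, forces in N, time in s.
With the tool pointing down it reaches from about 0.3 to 0.825 m from the base axis. Payload 5.4 kg.
Tool frame: the origin (TCP) lies at the very end of the fingers, on their centre line; the grasp point (between the pads) lies 19 mm behind it; z points along the fingers, y is the line along which they close (so a half turn about z gives the same grasp; the last joint's range is limited). The gripper opens to 92 mm and grips with 3 to 60 N. Pads are 20 mm wide; open, the fingers measure 128 mm over their backs; the gripper's body (75 mm by 189 mm) begins 69 mm behind the grasp point.
Start: joints at [-1.316, 0.158, 1.597, -0, 1.386, -0.21], TCP at [0.258, -0.514, 0.215] pointing down, gripper open.
Joint ranges: [-2.91, 2.91], [-0.94, 2.29], [0.18, 2.7], [-1.29, 4.43], [0.17, 2.64], [-3, 3]. Speed limits (rad/s): [2.57, 2.57, 3.14, 3.14, 3.14, 3.14].

INTERFACE

Orientations are given as a rotation vector (axis times angle).
In Python, from workcell import bot gives the robot as it stands. Calls block until the motion is done:
- bot.goto(position, orientation): joint-space move of the TCP to a pose.
- bot.line_to(position, rot=None, max_speed=0.15): straight line of the TCP; rot=None keeps the orientation; max_speed is the mean speed in m/s.
- bot.set_joints(angles): joint-space move.
- bot.set_gripper(opening, newtons=None): opening from 0.0 (shut) to 1.0 (fully open); newtons is the grip in N (None keeps the last); returns when the fingers have stopped.
- bot.hold(seconds).
- bot.inverse_kinematics(position, orientation): joint angles nearest the present ones, or None.
- bot.read_camera(name): name is "side" or "top"; returns a dict with "pixels" (400x640x3 uint8, blue, green, red), "fx", "fy", "cx", "cy" (pixels), "R" (3x3) and "t" (3): a world point X has camera coordinates R X + t. Camera axes: x right, y down, z forward; pixel columns grow to the right and rows downward; lengths in m; the calibration is good to about 2 mm. A picture is of the moment at which its call begins. There is no depth.
A pose or a line that the arm cannot do raises bot.MotionError and nothing moves.
- bot.job_done(): hands the job in; it is judged then, once.
Readings, each from a call of its own:
- bot.current_clock(): time.
- bot.current_joints(): joint angles.
- bot.current_joint_vel(): joint speeds.
- bot.current_effort(): joint torques, N m.
- bot.current_ee_pos(): TCP position.
- bot.current_tool_rot(): TCP orientation.
- bot.current_contact_force(): force on the tool from outside, world axes, zero at the start.
- bot.current_ft_torque(): the same for the moment, N m.
- bot.current_opening(): opening from 0.0 (shut) to 1.0 (fully open).
- bot.current_grip_force(): force on a finger pad.
Only numpy, scipy, OpenCV 4.12 (cv2) and the standard library are available. Lean on these libraries where they do the work, as an engineer would, in place of code of your own. Each camera call takes 0.05 s, during which the arm holds its last target. There are 200 camera calls.

## Working session

There is one attempt and no reset: what is moved stays moved. The work goes in short steps, each a Python script; the robot and the scene stay as the last script left them, time stands still between calls to the robot, and variables do not carry over. Pictures are saved under pics/ and viewed, at most 10 in all, crops included, and the job is handed in when it is done.

```bash
mkdir -p pics; python3 - <<'E'
from workcell import bot
import cv2,pickle
d={n:bot.read_camera(n) for n in("top","side")}
pickle.dump(d,open("c0.pkl","wb"))
for n in d: cv2.imwrite(f"pics/{n}0.png",d[n]["pixels"]); print(n,d[n]["fx"],d[n]["cx"],-d[n]["R"].T@d[n]["t"]); print(d[n]["R"])
E
```

```text
top 416.5524222475051 322.87761539604804 [ 0.16447622 -0.17426207  1.25387246]
[[-0.01639894 -0.9998416   0.00691779]
 [-0.97466134  0.01444152 -0.22321898]
 [ 0.22308371 -0.01040306 -0.97474378]]
side 471.4154020385938 319.2449554371177 [ 0.68084606 -1.30587094  0.78188788]
[[ 0.97235983  0.23340876 -0.00605902]
 [ 0.11172124 -0.48789381 -0.86572397]
 [-0.20502371  0.84111829 -0.50048506]]
```

View pics/top0.png

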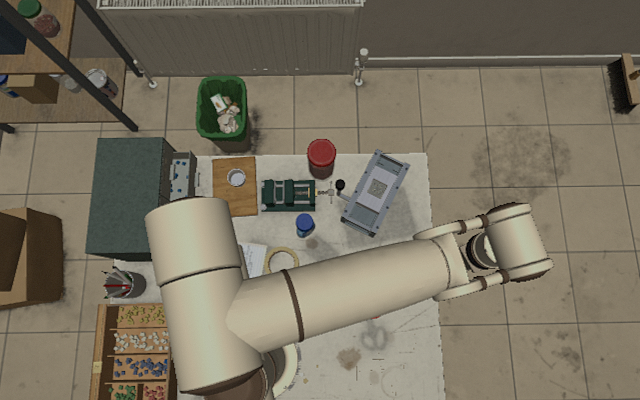

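View pics/side0.png

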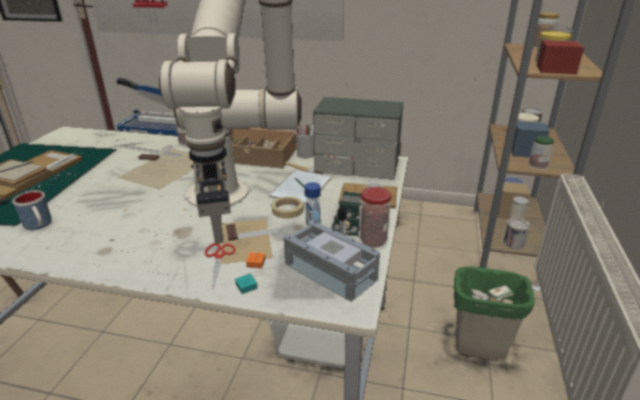

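The top view shows the stand at about (375,192), its knob at (340,186), the board at (235,186) with the tub at (236,177), the jar at (321,155) and the glue bottle at (305,224). The only grey tile is the one in the stand's plate. The orange (257,260) and turquoise (246,283) blocks in the side view are the look-alikes. I'll enlarge both views.

```bash
python3 - <<'E'
import cv2,pickle,numpy as np
d=pickle.load(open("c0.pkl","rb"))
a=cv2.resize(d["top"]["pixels"][145:240,215:415],None,fx=4,fy=4,interpolation=cv2.INTER_CUBIC)
cv2.imwrite("pics/t1.png",a)
b=cv2.resize(d["side"]["pixels"][175:300,270:400],None,fx=4.6,fy=4.6,interpolation=cv2.INTER_CUBIC)
cv2.imwrite("pics/s1.png",b)
E
```

```text
(no output)
```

View pics/t1.png

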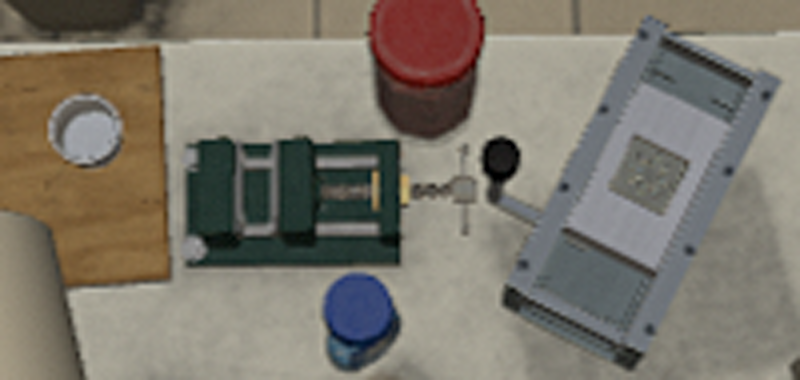

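View pics/s1.png

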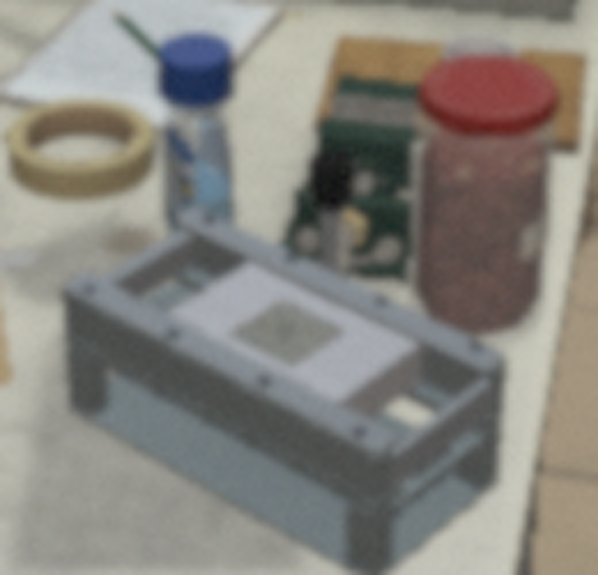

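Enlarged top crop (4x): the plate is light lilac with the grey tile at crop (650,175). The plate's rear edge runs (665,80)-(745,118), and the rear stop lies beyond it. The screws mark the two keeper strips. The knob is at crop (500,157), and the front is the lower-left end, toward the robot. The green vise between board and stand is not listed. The tile in the plate is the only grey one, so it is the right one.

```bash
cat >h.py <<'E'
import numpy as np,pickle
def ray(c,u,v):
    R,t=np.array(c["R"]),np.array(c["t"]); return -R.T@t, R.T@np.array([(u-c["cx"])/c["fx"],(v-c["cy"])/c["fy"],1])
def plane(c,u,v,z):
    o,d=ray(c,u,v); return o+d*(z-o[2])/d[2]
def tri(c1,p1,c2,p2):
    A=[];b=[]
    for c,p in((c1,p1),(c2,p2)):
        o,d=ray(c,*p); d/=np.linalg.norm(d); P=np.eye(3)-np.outer(d,d); A.append(P); b.append(P@o)
    return np.linalg.lstsq(np.vstack(A),np.hstack(b),rcond=None)[0]
E
python3 - <<'E'
from h import *
np.set_printoptions(precision=4,suppress=True)
d=pickle.load(open("c0.pkl","rb")); T,S=d["top"],d["side"]
f=lambda x,y,z:plane(T,215+(x+.5)/4-.5,145+(y+.5)/4-.5,z)
g=lambda x,y,z:plane(S,270+(x+.5)/4.6-.5,175+(y+.5)/4.6-.5,z)
L=np.array([f(*p,.0905)for p in((643,33),(603,108),(564,187),(523,264))])
R=np.array([f(*p,.0905)for p in((767,95),(728,171),(690,250),(650,328))])
print("screws",L[:,:2],R[:,:2])
v=(L[0]-L[-1])+(R[0]-R[-1]); yaw=np.arctan2(v[1],v[0]); c=(L.mean(0)+R.mean(0))/2
ex=np.array([np.cos(yaw),np.sin(yaw)]);ey=np.array([-ex[1],ex[0]])
o=c[:2]-.043*ex
print("yaw",yaw,"len",np.linalg.norm(L[0]-L[-1]),np.linalg.norm(R[0]-R[-1]),"sep",(L-R).mean(0)[:2]@ey,"origin(top)",o)
loc=lambda p:np.array([(p[:2]-o)@ex,(p[:2]-o)@ey])
for n,p,z in(("tile",(650,174),.084),("rearL",(668,80),.084),("rearR",(742,117),.084),("frontL",(570,232),.084),("frontR",(655,273),.084),("knobtop",(501,157),.132),("cBL",(648,16),.0905),("cBR",(779,74),.0905),("cFR",(632,368),.08),("cFL",(504,290),.08)):
    w=f(*p,z); print(n,w[:2],"stand",loc(w)*1e3)
for n,p,z in(("S tile",(288,332),.084),("S knob top",(335,160),.132)):
    w=g(*p,z); print(n,w[:2],"stand",loc(w)*1e3)
for n,p,z in(("jar",(427,35),.163),("glue",(358,306),.14),("tubrim",(86,130),.049),("boardTR",(160,47),.012),("boardBR",(170,278),.012),("viseTL",(186,143),.05),("viseBR",(400,265),.0)):
    print(n,f(*p,z)[:2])
for n,p,z in(("S jar",(488,92),.163),("S glue",(196,58),.14),("S boardL",(340,40),.012),("S boardR",(583,57),.012),("S boardFR",(578,147),.012)): print(n,g(*p,z)[:2])
E
```

```text
screws [[ 0.584  -0.3441]
 [ 0.5266 -0.3124]
 [ 0.4675 -0.2818]
 [ 0.4111 -0.2506]] [[ 0.5349 -0.4328]
 [ 0.4777 -0.401 ]
 [ 0.4196 -0.3705]
 [ 0.3635 -0.3393]]
yaw -0.49777356425672775 len 0.1965376171068476 0.19526243792493336 sep 0.101025256033806 origin(top) [ 0.4353 -0.3211]
tile [ 0.4781 -0.3454] stand [49.1399 -0.9756]
rearL [ 0.5495 -0.3619] stand [119.8487  18.6218]
rearR [ 0.5203 -0.4149] stand [119.4715 -41.8679]
frontL [ 0.4356 -0.2856] stand [-16.6726  31.2402]
frontR [ 0.4045 -0.3456] stand [-15.3622 -36.3067]
knobtop [ 0.479  -0.2347] stand [-2.8779 96.7117]
cBL [ 0.5972 -0.3484] stand [155.3133  53.2247]
cBR [ 0.5509 -0.4426] stand [159.5594 -51.6774]
cFR [ 0.3367 -0.3267] stand [-84.0172 -52.039 ]
cFL [ 0.3945 -0.2371] stand [-75.9565  54.2358]
S tile [ 0.4798 -0.3449] stand [50.4249  0.2235]
S knob top [ 0.4841 -0.2363] stand [ 2.3119 97.7623]
jar [ 0.5585 -0.1841]
glue [ 0.3732 -0.1344]
tubrim [0.5278 0.0724]
boardTR [0.606  0.0241]
boardBR [0.4209 0.0128]
viseTL [ 0.5163 -0.003 ]
viseBR [ 0.431  -0.1619]
S jar [ 0.5659 -0.191 ]
S glue [ 0.3778 -0.1467]
S boardL [0.4172 0.1371]
S boardR [0.6001 0.1506]
S boardFR [0.6094 0.0164]
```

Both views agree within about 4 mm. The stand origin is near (0.436,-0.3215) with yaw -0.498. The plate is about 49 mm back, leaving a gap of about 41 mm in front of the rear stop. I'll push the plate from behind with closed fingers.

```bash
cat >>h.py <<'E'
from workcell import bot
from scipy.spatial.transform import Rotation as Ro
yaw=-.498; O=np.array([.4365,-.3215]); ex=np.array([np.cos(yaw),np.sin(yaw)]); ey=np.array([-ex[1],ex[0]])
def P(x,y,z): return [*(O+x*ex+y*ey),z]
def down(a):
    "tool down, closing axis at world angle a; the half turn with the smaller wrist angle"
    best=None
    for k in(0,np.pi):
        y=np.array([np.cos(a+k),np.sin(a+k),0]);z=np.array([0,0,-1.])
        r=Ro.from_matrix(np.c_[np.cross(y,z),y,z]).as_rotvec()
        q=bot.inverse_kinematics([.5,-.2,.25],r)
        if q is not None and(best is None or abs(q[5])<best[0]): best=(abs(q[5]),r)
    return best[1]
F=lambda:np.array(bot.current_contact_force())
E
python3 - <<'E'
from h import *
np.set_printoptions(precision=3,suppress=True)
r=down(yaw+np.pi/2)
bot.set_gripper(0)
bot.goto(P(131,0,.25) if 0 else P(.131,0,.2),r); print(bot.current_joints(),F())
bot.line_to(P(.131,0,.1),max_speed=.12)
f0=F();ok=True
for z in(.088,.078,.068):
    bot.line_to(P(.131,0,z),max_speed=.05); print(z,F()-f0)
    if abs(F()-f0).max()>6: ok=False;break
if ok:
    bot.line_to(P(.095,0,.068),max_speed=.06); print(F()-f0)
    x=.095
    while x>.066:
        x-=.002; bot.line_to(P(x,0,.068),max_speed=.03)
        a=(F()-f0)[:2]@ex
        if x<.084: print(round(x,3),round(a,2))
        if abs(a)>9: break
print(bot.current_ee_pos(),bot.current_clock())
E
```

```text
[-0.789  0.417  1.312 -0.     1.413  1.28 ] [-0.556  0.254 -0.351]
0.088 [-0.528 -0.1   -0.257]
0.078 [-0.761 -0.28  -0.181]
0.068 [ 0.117  0.459 -0.317]
[-0.764  0.148  0.194]
0.083 0.26
0.081 -0.78
0.079 -0.77
0.077 -0.51
0.075 -0.34
0.073 -0.23
0.071 -0.4
0.069 4.19
0.067 10.08
[ 0.498 -0.355  0.069] 9.1083
```

The stop was felt as a jump to 10 N. Next I back off, move above the knob and look.

```bash
python3 - <<'E'
from h import *
import cv2
bot.line_to(P(.074,0,.07),max_speed=.05)
bot.line_to(P(.074,0,.2),max_speed=.2)
bot.goto(P(0,.098,.22),down(yaw))
bot.set_gripper(.65,45)
d={n:bot.read_camera(n) for n in("top","side")}
pickle.dump(d,open("c1.pkl","wb"))
a=cv2.resize(d["top"]["pixels"][145:245,310:420],None,fx=4,fy=4,interpolation=cv2.INTER_CUBIC)
b=cv2.resize(d["side"]["pixels"][195:295,270:400],(0,0),fx=2.75,fy=4,interpolation=cv2.INTER_CUBIC)
b=cv2.resize(d["side"]["pixels"][195:295,275:365],None,fx=4,fy=4,interpolation=cv2.INTER_CUBIC)
cv2.imwrite("pics/k.png",np.hstack([a,b])); print(bot.current_joints(),bot.current_clock())
E
```

```text
[-6.78185555e-01  5.75545092e-02  1.69539744e+00 -4.14560189e-06
  1.38852623e+00 -1.80138063e-01] 12.5667
```

View pics/k.png

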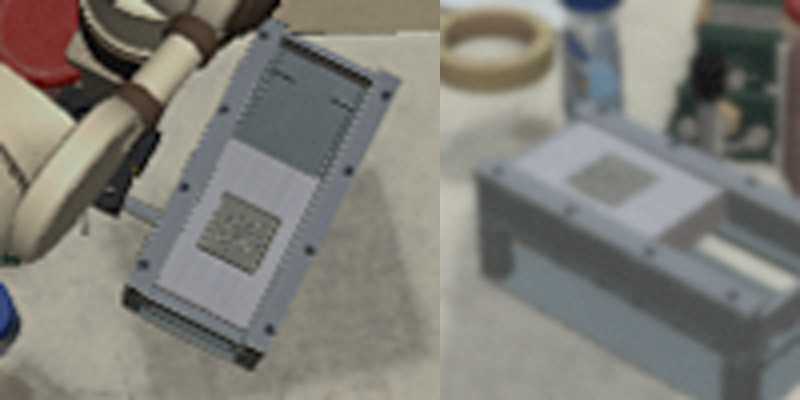

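The plate now sits at the front stop: the tile centre is at crop (238,232) with free rail behind it. The knob is clear below the gripper. Now I grip it and raise it.

```bash
python3 - <<'E'
from h import *
np.set_printoptions(precision=4,suppress=True)
d=pickle.load(open("c1.pkl","rb"))
for w in(plane(d["top"],310+238.5/4-.5,145+232.5/4-.5,.084),plane(d["side"],275+177.5/4-.5,195+180.5/4-.5,.084)):
    print("tile in stand",(w[:2]-O)@ex,(w[:2]-O)@ey)
f0=F(); bot.line_to(P(0,.098,.125),max_speed=.12); bot.line_to(P(0,.098,.099),max_speed=.06)
print(F()-f0)
bot.set_gripper(0,45); bot.hold(.2); print(bot.current_opening()*92,bot.current_grip_force(),F()-f0)
z=.099
while z<.128:
    z+=.004 if z<.119 else .002; bot.line_to(P(0,.098,z),max_speed=.04); f=(F()-f0)[2]; print(round(z,4),round(f,1),bot.current_ee_pos()[2])
    if f<-32: break
print(bot.current_opening()*92,bot.current_clock())
E
```

```text
tile in stand -0.001809615645242412 0.000392141570407231
tile in stand 0.0023527579510137166 0.0013332459374601102
[-0.4653 -1.0504 -0.5398]
27.008680117328538 45.00207602977753 [-7.6726  3.9248  5.4202]
0.103 -3.5 0.10173284151301135
0.107 -7.6 0.10568105328910024
0.111 -8.6 0.10992417105971415
0.115 -9.3 0.11419006903580331
0.119 -8.4 0.11841496717826737
0.121 -9.6 0.1202610324197198
0.123 -9.1 0.12224018841442699
0.125 -10.0 0.12422822736126038
0.127 -17.6 0.12512800365994603
0.129 -29.6 0.12525344980725314
27.023372571975685 17.3833
```

The rod is at its upper stop, with the force rising at TCP z 0.125. I release it and move over the tile.

```bash
python3 - <<'E'
from h import *
import cv2
bot.line_to(P(0,.098,.1262),max_speed=.03); bot.set_gripper(.65); bot.line_to(P(0,.098,.21),max_speed=.2)
bot.set_gripper(.78,25)
bot.line_to(P(0,0,.19),max_speed=.2)
d={n:bot.read_camera(n) for n in("top","side")}
pickle.dump(d,open("c2.pkl","wb"))
b=cv2.resize(d["side"]["pixels"][155:295,270:400],None,fx=4,fy=4,interpolation=cv2.INTER_CUBIC)
cv2.imwrite("pics/u.png",b); print(bot.current_clock())
E
```

```text
19.975
```

View pics/u.png

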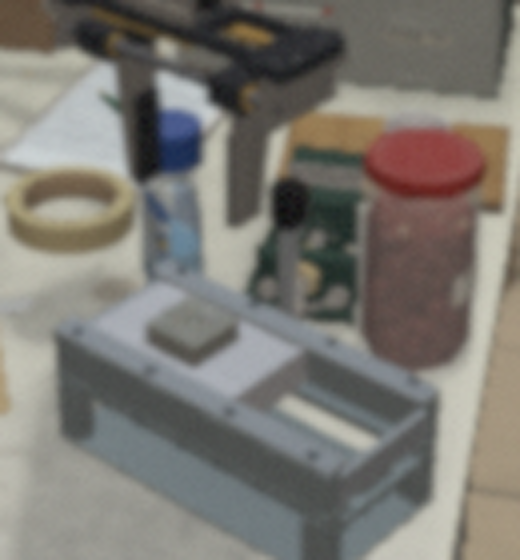

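The tile stands proud of the plate at crop (193,327), with the rod up and the knob raised at (290,200). The gripper is centred above. Now I grip the tile, lift it and carry it to a hover over the near right part of the board.

```bash
python3 - <<'E'
from h import *
import cv2
np.set_printoptions(precision=4,suppress=True)
f0=F(); bot.line_to(P(0,0,.11),max_speed=.12); bot.line_to(P(0,0,.0868),max_speed=.05); print(F()-f0)
bot.set_gripper(0,25); bot.hold(.2); print(bot.current_opening()*92,bot.current_grip_force(),F()-f0)
bot.line_to(P(0,0,.12),max_speed=.05); print("lift",F()-f0)
bot.line_to(P(0,0,.21),max_speed=.15)
bot.goto([.452,.05,.21],down(-.2)); print(bot.current_opening()*92,bot.current_joints(),bot.current_clock())
d={n:bot.read_camera(n) for n in("top","side")}
pickle.dump(d,open("c3.pkl","wb"))
a=cv2.resize(d["top"]["pixels"][145:245,205:305],None,fx=4,fy=4,interpolation=cv2.INTER_CUBIC)
b=cv2.resize(d["side"]["pixels"][145:245,310:410],None,fx=4,fy=4,interpolation=cv2.INTER_CUBIC)
cv2.imwrite("pics/p.png",np.hstack([a,b]))
E
```

```text
[-0.5708  0.6058 -0.0929]
44.04914231153899 25.00057339668274 [-2.6656  2.4958  2.7565]
lift [-1.3167 -0.2502 -1.4358]
43.76836068118904 [-0.1581 -0.1596  1.9242 -0.0004  1.377   0.0432] 25.1
```

View pics/p.png

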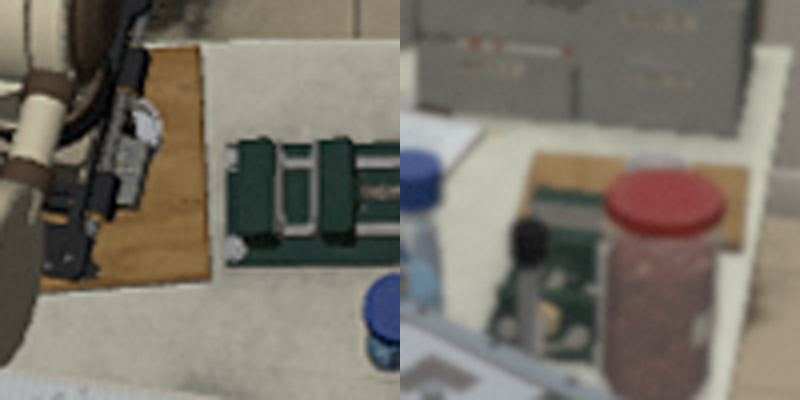

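The tile is held at top crop (130,170). The board's near edge runs (45,292)-(210,278) and its right edge (200,47)-(210,278). I measure these edges, then set down with force feedback.

```bash
python3 - <<'E'
from h import *
np.set_printoptions(precision=4,suppress=True)
d=pickle.load(open("c3.pkl","rb"));T=d["top"]
f=lambda x,y:plane(T,205+(x+.5)/4-.5,145+(y+.5)/4-.5,.012)[:2]
A,B,C=f(45,292),f(210,278),f(200,47); print(A,B,C,np.linalg.norm(B-C))
xy=np.array([.452,.05]); u=(A-B)/np.linalg.norm(A-B); v=(C-B)/np.linalg.norm(C-B)
cs=[xy+.022*np.array([s*np.cos(-.2)-t*np.sin(-.2),s*np.sin(-.2)+t*np.cos(-.2)]) for s in(-1,1) for t in(-1,1)]
n=np.array([u[1],-u[0]]); n*=np.sign(n@(C-B)); m=np.array([v[1],-v[0]]); m*=np.sign(m@(A-B))
print("margins near/right",min((c-B)@n for c in cs),min((c-B)@m for c in cs), "tub gap",min(np.linalg.norm(c-[.528,.072])-.027 for c in cs))
E
```

```text
[0.412  0.1374] [0.4209 0.0128] [0.606  0.0241] 0.18541508334914147
margins near/right 0.006564812965123836 0.008330433672585322 tub gap 0.023298256295616302
```

```bash
python3 - <<'E'
from h import *
import cv2
np.set_printoptions(precision=4,suppress=True)
x,y=.455,.051
bot.line_to([x,y,.21],max_speed=.1); bot.line_to([x,y,.06],max_speed=.12); bot.line_to([x,y,.026],max_speed=.05)
f0=F(); z=.026
while z>.0185:
    z-=.001; bot.line_to([x,y,z],max_speed=.03); f=(F()-f0)[2]; print(round(z,4),round(f,2),np.array(bot.current_ee_pos()))
    if f>3: break
bot.set_gripper(.555,10); bot.hold(.2); print(bot.current_opening()*92)
bot.line_to([x,y,.06],max_speed=.06); bot.line_to([x,y,.21],max_speed=.2)
bot.set_gripper(0)
bot.goto(P(0,.098,.215),down(yaw)); print(bot.current_clock())
d={n:bot.read_camera(n) for n in("top","side")}
pickle.dump(d,open("c4.pkl","wb"))
a=cv2.resize(d["top"]["pixels"][145:245,205:305],None,fx=4,fy=4,interpolation=cv2.INTER_CUBIC)
b=cv2.resize(d["side"]["pixels"][155:255,270:370],None,fx=4,fy=4,interpolation=cv2.INTER_CUBIC)
cv2.imwrite("pics/q.png",np.hstack([a,b]))
E
```

```text
0.025 1.43 [0.4552 0.051  0.0252]
0.024 2.0 [0.4549 0.051  0.024 ]
0.023 1.08 [0.4549 0.051  0.0229]
0.022 1.44 [0.4549 0.051  0.0219]
0.021 1.41 [0.455 0.051 0.021]
0.02 11.5 [0.455  0.051  0.0209]
51.15760958785864
33.3583
```

View pics/q.png

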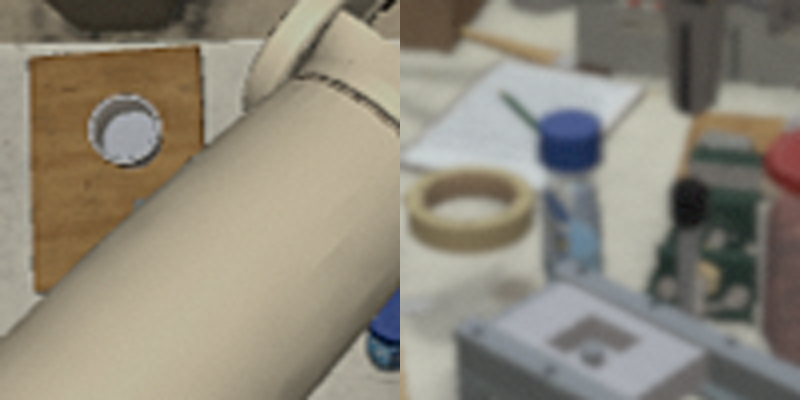

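The tub is unmoved at (125,130), the pocket is empty with the rod showing in it, and a tile corner shows at (138,203). The closed fingers are over the knob, so I push it down.

```bash
python3 - <<'E'
from h import *
import cv2
f0=F(); bot.line_to(P(0,.098,.165),max_speed=.1)
z=.165
while z>.124:
    z-=.004 if z>.139 else .0015; bot.line_to(P(0,.098,z),max_speed=.04); f=(F()-f0)[2]; print(round(z,4),round(f,1),round(bot.current_ee_pos()[2],4))
    if f>25: break
bot.line_to(P(0,.098,.21),max_speed=.15)
bot.goto([.3,-.42,.25],bot.current_tool_rot()); print(bot.current_clock())
d={n:bot.read_camera(n) for n in("top","side")}
pickle.dump(d,open("c5.pkl","wb"))
a=cv2.resize(d["top"]["pixels"][145:240,215:415],None,fx=4,fy=4,interpolation=cv2.INTER_CUBIC)
cv2.imwrite("pics/end.png",a)
E
```

```text
0.161 1.4 0.1613
0.157 2.6 0.1573
0.153 2.1 0.1533
0.149 2.5 0.1492
0.145 2.6 0.1451
0.141 2.4 0.1409
0.137 2.8 0.1369
0.1355 5.1 0.1356
0.134 5.2 0.1341
0.1325 5.8 0.1325
0.131 12.2 0.1323
0.1295 20.8 0.1322
0.128 29.2 0.1321
39.0833
```

View pics/end.png

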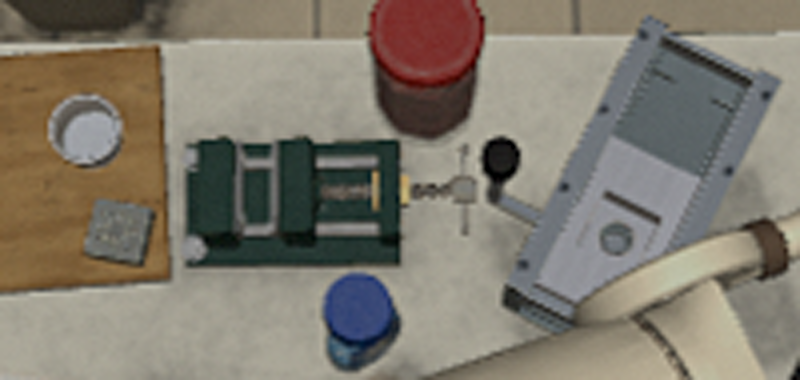

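The final view shows the tile flat on the board at (120,231), rosette up and clear of the tub. The knob is back at (500,157), its rod-down position. The plate's rear edge is where it was at the stop, and the bystanders haven't moved.

```bash
python3 -c "
from workcell import bot
print(bot.job_done())"
```

```text
the job is handed in; nothing more can be done
None
```

The job is handed in at about 39 s on the robot's clock: the plate is at the front stop, the tile lies flat on the board with its rosette up, the rod is fully down again, and the tub, jar and glue bottle did not move.

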